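Load and close the gimbal counterweight canister

TASK

Make up the gimbal's counterweight: drop the long brass slug and then the short one through the neck of the black canister, then put the broad steel ring over the neck flat on the shoulder, the slim steel ring flat on top of it, and last set the cap fully down over the neck. Keep to that order, and do not shift the round bubble level or the little white jar that stand on the bench.

Things in the scene. Friction and masses are not known exactly. Their poses are not given: they have to be found in the camera images.
- canister: (all sizes in mm) black upright cylinder with a narrow aluminium neck, bolted down (it cannot move) on a square dark steel foot 110 x 110 x 8. Body 92 in diameter up to a flat shoulder 100 above the bench; neck 38 outside, 32 inside, from the shoulder up to its open rim 152 above the bench. Inside it is hollow, 84 wide, its floor 8 above the bench. Origin on its axis at bench level, z up.
- slug_long: (sizes in mm) plain brass rod 16 in diameter and 60 long, standing on end. Origin at its centre (30 above the bench at the start), z along the rod.
- slug_short: (sizes in mm) plain brass rod 16 in diameter and 40 long, standing on end. Origin at its centre (20 above the bench at the start), z along the rod.
- ring_broad: (sizes in mm) steel ring lying flat: outside diameter 68, hole 50, 20 high, 240 g. Origin on its axis at its underside, z up. Grasp it across its outside diameter.
- ring_slim: (sizes in mm) thin-walled steel ring lying flat: outside diameter 60, hole 50, 18 high, 110 g. Origin on its axis at its underside, z up. Grasp it across its outside diameter.
- cap: (sizes in mm) aluminium cap standing open side down: round skirt 58 outside, 48 inside, 12 deep under a solid top that ends 17 above the underside; on it a round grip knob 26 in diameter and 22 high (its top 39 above the underside). On the canister its top rests on the neck rim, the skirt's edge 2 clear above the slim ring. Origin on its axis at the underside, z up.
- level: (sizes in mm) round bubble level with a green glass, loose, 36 in diameter, 14 high, to the robot's right of the canister. Not to be shifted. Origin on its axis at its underside.
- tin: (sizes in mm) white plastic jar with a black lid, loose, 36 in diameter, 45 high, to the robot's left of the canister. Not to be shifted. Origin on its axis at its underside.
Not all that is in view belongs to the job. Leave any pink or turquoise look-alike of the ring_broad alone.

How it is judged:
By the outcome, as a careful person would: the job done as asked, in the order asked, and still so for the second after the job is handed in, with the robot touching nothing.
It also fails if it takes over 131 s, if anything falls off the work surface, if the arm or the gripper's body presses on something with over 40 N, if the wrist force passes 120 N, or if a joint passes its speed limit or range.

ROBOT

A 7-joint arm with a two-finger parallel gripper is mounted at the origin on the work surface. World frame = base frame: x ahead of the robot, y to its left, z up, the work surface at z = 0. Lengths are in mm, angles in degrees, forces in N, time in s.
With the tool pointing down it reaches from about 400 to 850 mm from the base axis. Payload 4.5 kg.
Tool frame: the origin (TCP) lies at the very end of the fingers, on their centre line; the grasp point (between the pads) lies 19 mm behind it; z points along the fingers, y is the direction in which the jaws open and shut (so a half turn about z gives the same grasp; the last joint's range is limited). The gripper opens to 85 mm and grips with 20 to 120 N. Pads are 22 mm wide; open, the fingers measure 114 mm over their backs; the gripper's body (76 mm by 85 mm) begins 54 mm behind the grasp point. The pads swing forward as they close: fully open they stand 13 mm farther back than shut.
Start: joints at [-65.959, 39.483, -11.15, 89.685, 9.013, 51.709, -12.324], TCP at [235.171, 579.093, 231.317] pointing down, gripper open.
Joint ranges: [-172.22, 172.22], [-26.19, 119.32], [-84.43, 86.54], [7.71, 146.69], [-57.33, 237.33], [2.42, 119.75], [-152.13, 152.13]. Speed limits (degrees/s): [147.25, 147.25, 180, 180, 180, 180, 180].

INTERFACE

Orientations are given as [roll, pitch, yaw] about the fixed x, y, z axes, in that order (R = Rz(yaw) Ry(pitch) Rx(roll)).
In Python, from bench import get_obs, vision, manip gives the robot as it stands.
- The arm moves only by the tool jog_arm, never from a script. Its argument "commands" is text: rows parted by semicolons, each of 6 numbers parted by spaces: the shift along the world's x, y, z in cm, then the turn, a rotation vector about the world's x, y, z in rad. A call has exactly 10 rows; each row shifts and turns the commanded pose from where the row before left it; what a row does not reach is not made up. A row lasts 1/8 s, in which the tool goes at most 62.5 mm and 10.7 degrees, less where a joint would pass 70% of its speed; a pose out of reach is approached as far as the arm can. A call with a gripper value outside its range is refused whole. "jaw" is the gripper command: -1 is shut, 1 is fully open, values between are in proportion, set as the call begins (left out, the last holds). The fingers move at their own pace and stop on an object; the grip force is fixed at half the most. Time passes only in rows, so rows that do not move let the fingers close, or fill a call up. It gives the time, the measured TCP pose, the force and the opening at its end, in the units of the state.
- get_obs(): the state, without advancing time (a new reading comes with each control period).
- vision.grab_frame(name): name is "scene" or "top" or "wrist"; returns the picture (480x640x3 uint8, red, green, blue); there is no depth.
- vision.camera_info(name): a dict with "camera_matrix" (3x3 intrinsics, pixels), "k1" (the pictures are not rectified: a ray, as slopes to the right and down, at radius r is drawn at 1 + k1 r^2 times it, then the intrinsics apply), "rvec" (rotation vector, rad) and "tvec" (3), from world to camera coordinates, as OpenCV has them. Camera axes: x right, y down, z forward; pixel columns grow to the right and rows downward; lengths in mm; the calibration is good to about 2 mm. A picture is of the moment at which its call begins: read the wrist's pose just before it. camera_info takes no time and is no camera call; for the wrist camera it gives the pose at the moment of the call.
- manip.hand_in(): hands the job in, once; it reports no verdict.
The state is a dict: "time_s": time; "joint_pos": joint angles; "qd": joint speeds; "joint_efforts": joint torques, N m; "ee_pos": TCP position; "tcp_rot": TCP orientation; "ft_force": force on the tool from outside, world axes, zero at the start; "torque": the same for the moment, N m; "opening": finger opening in mm.
Only numpy, scipy, OpenCV 4.12 (cv2) and the standard library are available. Lean on these libraries where they do the work, as an engineer would, in place of code of your own. Each camera call takes 0.05 s, during which the arm holds its last target. There are 200 camera calls.

## Working session

There is one attempt and no reset: what is moved stays moved. The work goes in short steps, Python scripts to look and compute and a tool call to move; the robot and the scene stay as the last step left them, time stands still between calls to the robot, and variables do not carry over. Pictures are saved under pics/ and viewed, about 12 in all and at most 16, crops included, and the job is handed in when it is done.

Besides the shell and the picture viewer there is one more tool, called after "Request:" as name(argument=value, ...) on one line, values as JSON. jog_arm: Moves the arm, as the interface text tells. Its arguments: {"type":"object","properties":{"commands":{"type":"string"},"jaw":{"type":"number"}},"required":["commands"]}

```bash
ls; mkdir -p pics; cat > h.py <<'E'
import numpy as np, cv2
from bench import get_obs, vision, manip
def grab(n,f):
    ci=vision.camera_info(n); im=vision.grab_frame(n); cv2.imwrite('pics/'+f+'.png',im[:,:,::-1]); np.save('pics/'+f+'.npy',ci,allow_pickle=True); return im,ci
def load(f): return cv2.imread('pics/'+f+'.png'), np.load('pics/'+f+'.npy',allow_pickle=True).item()
def ray(ci,u,v):
    K=np.array(ci['camera_matrix']); d=np.array([ci['k1'],0,0,0,0.])
    p=cv2.undistortPoints(np.array([[[u,v]]],float),K,d)[0,0]
    R=cv2.Rodrigues(np.array(ci['rvec'],float))[0]; t=np.array(ci['tvec'],float).ravel()
    return -R.T@t, R.T@np.array([p[0],p[1],1])
def atz(ci,u,v,z):
    c,d=ray(ci,u,v); return (c+d*(z-c[2])/d[2]).round(1)
def proj(ci,P):
    return cv2.projectPoints(np.array(P,float).reshape(-1,1,3),np.array(ci['rvec'],float),np.array(ci['tvec'],float),np.array(ci['camera_matrix']),np.array([ci['k1'],0,0,0,0.]))[0][:,0].round(1)
def circ(x,y,z,r,n=60):
    a=np.linspace(0,2*np.pi,n); return np.c_[x+r*np.cos(a),y+r*np.sin(a),a*0+z]
E
python3 - <<'E'
from h import *
for n in('scene','top'):
    _,ci=grab(n,n+'0'); c,d=ray(ci,320,240); print(n,ci,c.round(),d.round(2))
o=get_obs();print(o)
E
```

```text
pics
scene {'camera_matrix': array([[501.30380537,   0.        , 316.7391621 ],
       [  0.        , 501.30380537, 240.24404048],
       [  0.        ,   0.        ,   1.        ]]), 'k1': 0.016250563674787607, 'rvec': array([ 1.76783704,  2.0220816 , -0.61549342]), 'tvec': array([  63.42828203, -380.26611476, 1170.75186815])} [968.  66. 760.] [-0.55 -0.07 -0.83]
top {'camera_matrix': array([[533.28217973,   0.        , 314.40100317],
       [  0.        , 533.28217973, 234.07200087],
       [  0.        ,   0.        ,   1.        ]]), 'k1': -0.13404202496040912, 'rvec': array([ 2.17052039, -2.16036497,  0.10652274]), 'tvec': array([  -7.54720072,  543.3409477 , 1062.77804963])} [ 430.  -11. 1113.] [ 0.09 -0.   -1.  ]
{'time_s': 0.1, 'joint_pos': array([-65.96053953,  39.52837879, -11.14801935,  89.74001173,
         9.01304086,  51.70760121, -12.32377393]), 'qd': array([ 0.02203169, -0.16489835, -0.00568126, -0.18959253, -0.0257561 ,
       -0.01465921,  0.00156352]), 'joint_efforts': array([-3.13437253e-03, -5.40598619e+01, -1.27119854e+00, -1.58986616e+01,
        9.43406252e-03,  4.47354963e-03, -1.64720024e-06]), 'ee_pos': array([234.96617781, 578.52275068, 230.5603648 ]), 'tcp_rot': array([-1.79906195e+02,  5.17766086e-03,  1.57904642e+02]), 'ft_force': array([ 0.32266287, -0.46036292, -0.29324282]), 'torque': array([ 0.01960803, -0.01018022, -0.00480119]), 'opening': 85.18156438913323}
```

View pics/scene0.png

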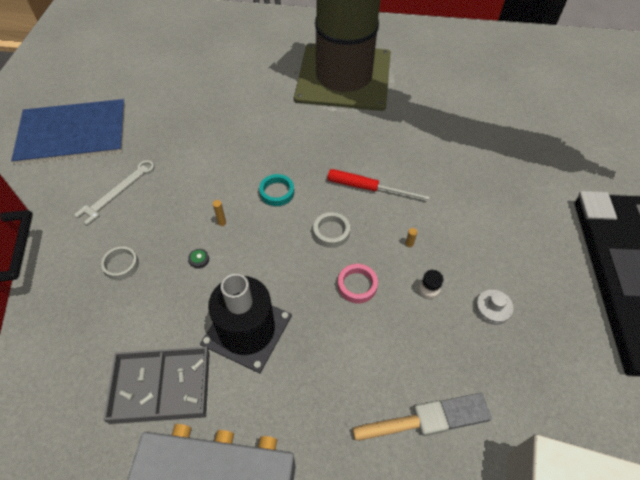

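View pics/top0.png

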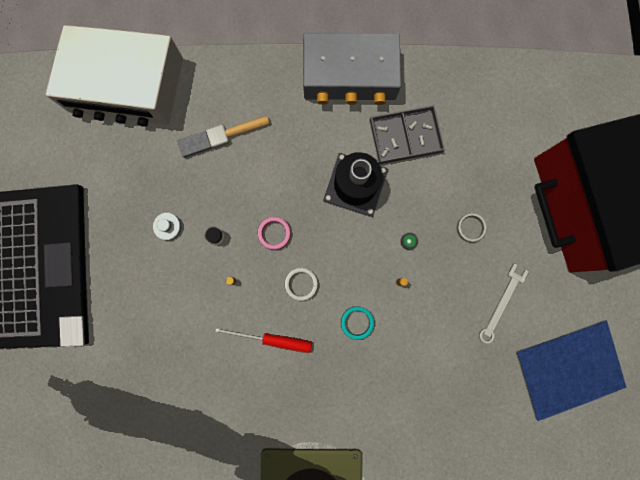

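The top view shows:
- Canister neck at (361,169).
- Broad ring candidates: grey (302,284), pink (275,233) and turquoise (358,323). Grey is the steel one.
- Slim ring at (472,228), cap (166,226), tin (214,236), level (409,241).
- Long slug at (404,282), which looks taller in the scene view, and short slug at (231,281).

I'll measure positions and confirm in an enlarged crop.

```bash
python3 - <<'E'
from h import *
im,ct=load('top0'); sm,cs=load('scene0')
print('proj tcp',proj(ct,[[235,579,231],[0,0,0]]),proj(cs,[[235,579,231],[0,0,0]]))
for n,u,v,z in [('neck',361,169,152),('broad',302,284,20),('slim',472,228,18),('cap',166,223,39),('tin',214,235,45),('level',409,241,14),('sA',404,282,60),('sB',231,281,40)]:
    p=atz(ct,u,v,z); print(n,p,'r',np.hypot(p[0],p[1]).round(), 'scene px',proj(cs,[p]))
a=cv2.resize(im[150:345,130:500],None,fx=2.1,fy=2.1,interpolation=cv2.INTER_CUBIC)
cv2.imwrite('pics/c1.png',a)
b=cv2.resize(sm[150:360,90:520],None,fx=1.85,fy=1.85,interpolation=cv2.INTER_CUBIC)
cv2.imwrite('pics/c2.png',b);print(a.shape,b.shape)
E
```

```text
proj tcp [[-21.1 396. ]
 [310.7 497.2]] [[697.6  82.2]
 [343.9  77.1]]
neck [651.3 -90.9 152. ] r 658.0 scene px [[234.4 284.4]]
broad [441.5  19.9  20. ] r 442.0 scene px [[330.1 225.9]]
slim [ 558.6 -334.2   18. ] r 651.0 scene px [[119.4 258.8]]
cap [563.8 300.   39. ] r 639.0 scene px [[495.  299.7]]
tin [538.8 198.3  45. ] r 574.0 scene px [[431.7 276.9]]
level [ 531.3 -201.4   14. ] r 568.0 scene px [[198.7 255.5]]
sA [ 445.7 -182.6   60. ] r 482.0 scene px [[216.8 202.3]]
sB [446.3 162.6  40. ] r 475.0 scene px [[410.9 230.4]]
(410, 777, 3) (388, 796, 3)
```

View pics/c1.png

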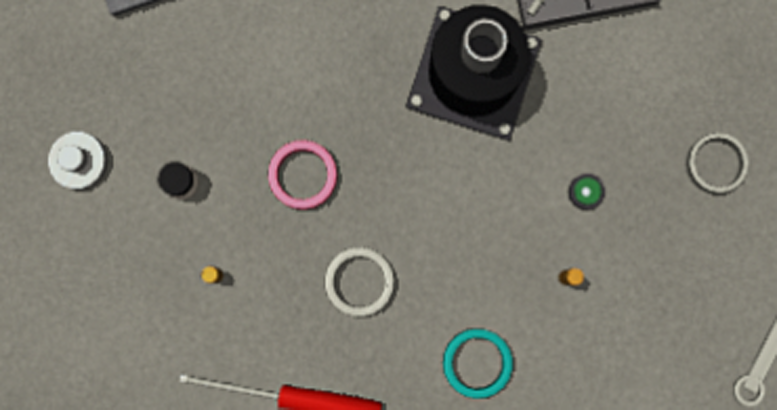

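View pics/c2.png

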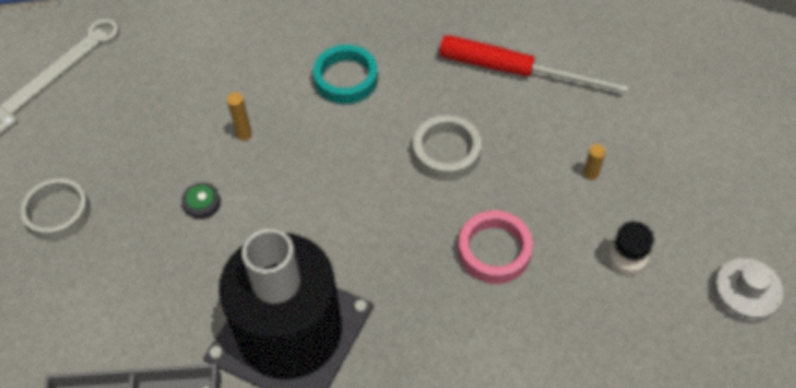

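```bash
cat > ov.py <<'E'
from h import *
def ov(objs,out,views=('top0','scene0'),s=5,h=27):
    rows=[]
    for f in views:
        im,c=load(f); row=[]
        for n,x,y,cs in objs:
            p=proj(c,[[x,y,cs[-1][0]]])[0]; u0,v0=(p-h).astype(int)
            t=cv2.resize(im[v0:v0+2*h,u0:u0+2*h],None,fx=s,fy=s,interpolation=cv2.INTER_CUBIC)
            for z,r in cs:
                q=((proj(c,circ(x,y,z,r))-[u0,v0]+.5)*s-.5).round().astype(int)
                cv2.polylines(t,[q.reshape(-1,1,2)],True,(0,0,255) if z>0 else (255,0,0),1)
            row.append(t)
        rows.append(np.hstack(row))
    o=np.vstack(rows); k=min(1,800/o.shape[1],600/o.shape[0]); o=cv2.resize(o,None,fx=k,fy=k,interpolation=cv2.INTER_AREA)
    cv2.imwrite('pics/'+out+'.png',o); print(o.shape)
E
python3 - <<'E'
from h import *
from ov import ov
im,ct=load('top0')
g=lambda u,v,z:atz(ct,130+(u+.5)/2.1-.5,150+(v+.5)/2.1-.5,z)
E={'neck':g(485.5,41,152),'broad':g(360,282,20),'slim':g(718,164,18),'cap17':g(77,160,17),'cap39':g(70,157.5,39),'sA':g(575,275,60),'sB':g(210,274,40)}
print(E)
o=[('neck',*E['neck'][:2],[(100,46),(152,19)]),('broad',*E['broad'][:2],[(0,34),(20,34)]),('slim',*E['slim'][:2],[(0,30),(18,30)]),
('cap',*((E['cap17']+E['cap39'])/2)[:2],[(0,29),(17,29),(39,13)]),('sA',*E['sA'][:2],[(0,8),(60,8)]),('sB',*E['sB'][:2],[(0,8),(40,8)])]
ov(o[:3],'o1',h=26); ov(o[3:],'o2',h=26)
a=cv2.imread('pics/o1.png');b=cv2.imread('pics/o2.png')
m=cv2.resize(np.hstack([a,b]),(800,int(800*a.shape[0]/(2*a.shape[1]))),interpolation=cv2.INTER_AREA)
m=np.vstack([a,b]);k=600/m.shape[0]; print(m.shape)
E
```

```text
{'neck': array([650.8, -90.8, 152. ]), 'broad': array([441.4,  21.6,  20. ]), 'slim': array([ 559. , -333.4,   18. ]), 'cap17': array([560.3, 305.3,  17. ]), 'cap39': array([560.2, 306. ,  39. ]), 'sA': array([ 448.2, -181.8,   60. ]), 'sB': array([447.9, 165.2,  40. ])}
(520, 780, 3)
(520, 780, 3)
(1040, 780, 3)
```

View pics/o1.png

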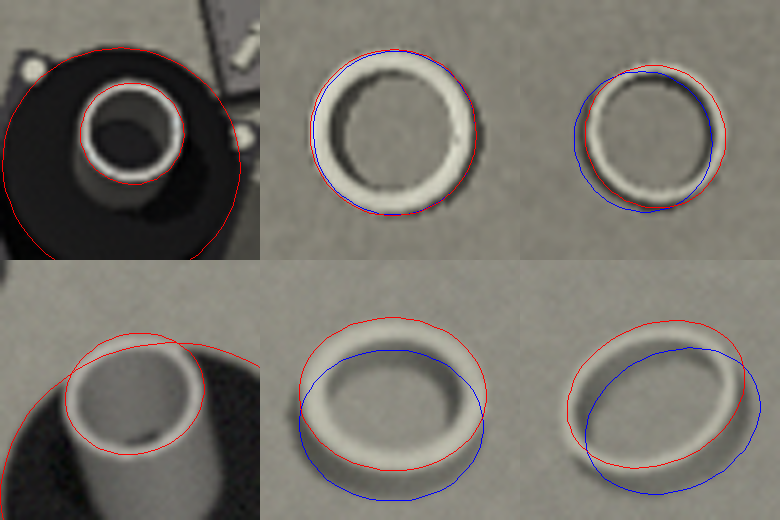

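View pics/o2.png

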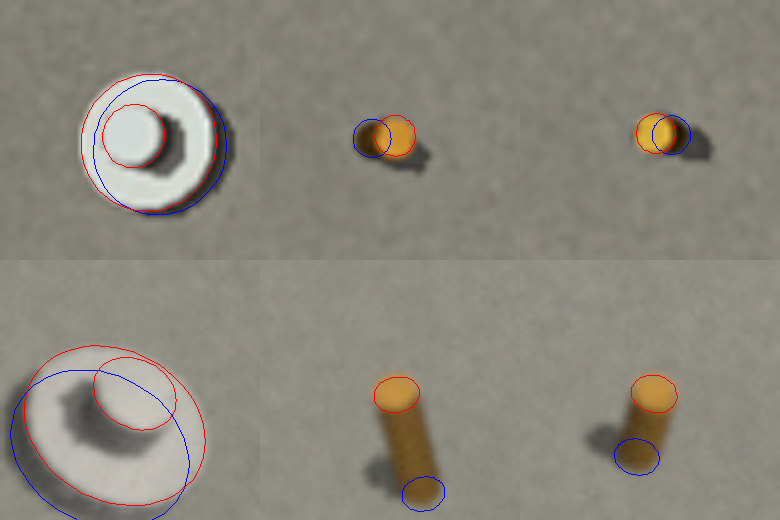

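The overlays agree with both views to about 1–2 mm. Measured positions in mm:

| Item | x | y |
|---|---|---|
| Canister | 651 | -91 |
| Long slug | 448 | -182 |
| Short slug | 448 | 165 |
| Broad ring | 441.5 | 21 |
| Slim ring | 559 | -333 |
| Cap | 560 | 305 |

All are within reach, and the heights match the sizes given. I'll swing to the long slug with yaw ≈68, which keeps the wrist joint moderate.

Request:
jog_arm(commands="2.6 -3.3 0 0 0 -0.157;2.6 -3.3 0 0 0 -0.157;2.6 -3.3 0 0 0 -0.157;2.6 -3.3 0 0 0 -0.157;2.6 -3.3 0 0 0 -0.157;2.6 -3.3 0 0 0 -0.157;2.6 -3.3 0 0 0 -0.157;2.6 -3.3 0 0 0 -0.157;2.6 -3.3 0 0 0 -0.157;2.6 -3.3 0 0 0 -0.157", jaw=0)

```text
time_s: 1.35
ee_pos: [495.6, 248.0, 231.0]
tcp_rot: [-180.0, 0.0, 67.7]
ft_force: [0.1, -0.3, -1.2]
opening: 42.7
```

Request:
jog_arm(commands="-0.5 -4.8 0 0 0 0;-0.5 -4.8 0 0 0 0;-0.5 -4.8 0 0 0 0;-0.5 -4.8 0 0 0 0;-0.5 -4.8 0 0 0 0;-0.5 -4.8 0 0 0 0;-0.6 -4.8 0 0 0 0;-0.6 -4.7 -3 0 0 0;-0.6 -4.7 -4 0 0 0;0 0 -4 0 0 0")

```text
time_s: 2.6
ee_pos: [446.3, -185.9, 120.4]
tcp_rot: [179.9, 0.1, 67.5]
ft_force: [0.3, -0.8, 0.3]
opening: 42.7
```

```bash
python3 - <<'E'
from h import *
o=get_obs();print(o['ee_pos'].round(1),o['joint_pos'].round())
im,c=grab('wrist','w1');print(proj(c,[[448,-182,60],[448,-182,0],o['ee_pos']]))
E
```

```text
[ 446.3 -185.9  120.4] [ 14.  40.   5. 120.  -8.  20.   3.]
[[318.9 252.6]
 [319.  222.4]
 [318.6 313.3]]
```

View pics/w1.png

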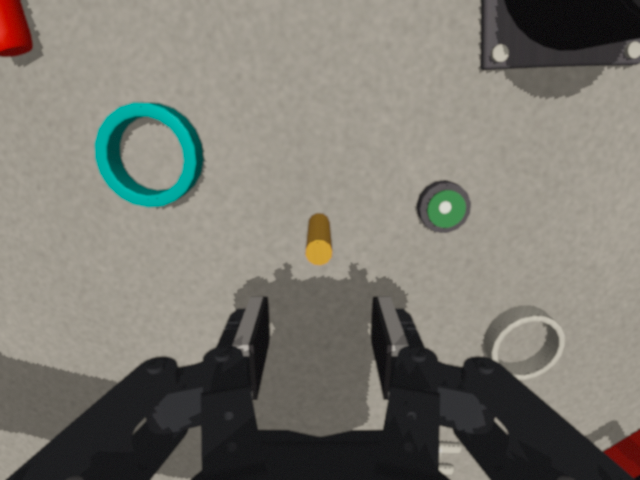

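The wrist view shows the slug top at (319,252); the prediction was (318.9,252.6), so the position is good. Descending and gripping.

Request:
jog_arm(commands="0.17 0.39 0 0 0 0;0 0 -2 0 0 0;0 0 -3 0 0 0;0 0 -3 0 0 0;0 0 -1.5 0 0 0;0 0 0 0 0 0;0 0 0 0 0 0;0 0 0 0 0 0;0 0 0 0 0 0;0 0 0 0 0 0")

```text
time_s: 3.9
ee_pos: [449.0, -177.1, 26.6]
tcp_rot: [180.0, -0.0, 67.9]
ft_force: [1.2, -0.1, 0.4]
opening: 42.5
```

Request:
jog_arm(commands="0 0 0 0 0 0;0 0 0 0 0 0;0 0 0 0 0 0;0 0 0 0 0 0;0 0 0 0 0 0;0 0 2 0 0 0;0 0 4 0 0 0;0 0 4 0 0 0;0 0 4 0 0 0;0 0 2 0 0 0", jaw=-1)

```text
time_s: 5.15
ee_pos: [449.3, -177.2, 188.0]
tcp_rot: [179.9, -0.0, 67.9]
ft_force: [0.0, 0.1, -0.8]
opening: 13.2
```

Opening is 13.2 on a 16 mm slug, and the grasp was about 5 mm off-centre because the pose was still settling. I'll check that it holds.

```bash
python3 - <<'E'
from h import *
o=get_obs();print(o['ee_pos'].round(1),o['opening'],o['ft_force'].round(2))
im,c=grab('wrist','w2');im2,c2=grab('scene','s2')
p=proj(c2,[o['ee_pos']])[0].astype(int);print(p)
a=cv2.resize(im[180:480,160:480],(400,375));b=cv2.resize(im2[p[1]-50:p[1]+60,p[0]-55:p[0]+62],(399,375),interpolation=cv2.INTER_CUBIC)
cv2.imwrite('pics/w2c.png',np.hstack([a,b])[:,:,::-1])
E
```

```text
[ 449.3 -177.2  188. ] 13.163384113943506 [ 0.01  0.1  -0.82]
[205 153]
```

View pics/w2c.png

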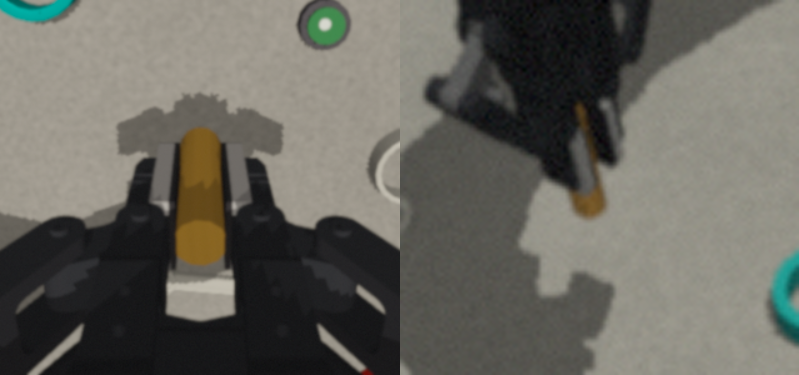

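Request:
jog_arm(commands="1 0.5 0.5 0 0 0;3 1.4 0 0 0 0;4 1.8 0 0 0 0;4 1.8 0 0 0 0;4 1.8 0 0 0 0;3 1.2 0 0 0 0;1.4 0.6 -0.5 0 0 0;0 0 0 0 0 0;0 0 0 0 0 0;0 0 0 0 0 0")

```text
time_s: 6.5
ee_pos: [652.1, -86.7, 186.3]
tcp_rot: [-180.0, 0.0, 67.9]
ft_force: [1.7, 0.3, -1.1]
opening: 13.8
```

```bash
python3 - <<'E'
from h import *
o=get_obs();print(o['ee_pos'].round(1),o['opening'],o['ft_force'].round(2))
im,c=grab('wrist','w3');im2,c2=grab('scene','s3');im3,c3=grab('top','t3')
def cr(im,c,P,h,s): 
    p=proj(c,[P])[0].astype(int); return cv2.resize(im[max(p[1]-h,0):p[1]+h,p[0]-h:p[0]+h],(s,s),interpolation=cv2.INTER_CUBIC)
cv2.imwrite('pics/w3c.png',np.hstack([cv2.resize(im[180:480,160:480],(400,400)),cr(im2,c2,[651,-91,160],45,400)])[:,:,::-1])
E
```

```text
[652.1 -86.7 186.3] 13.817393622283953 [ 1.66  0.28 -1.06]
```

View pics/w3c.png

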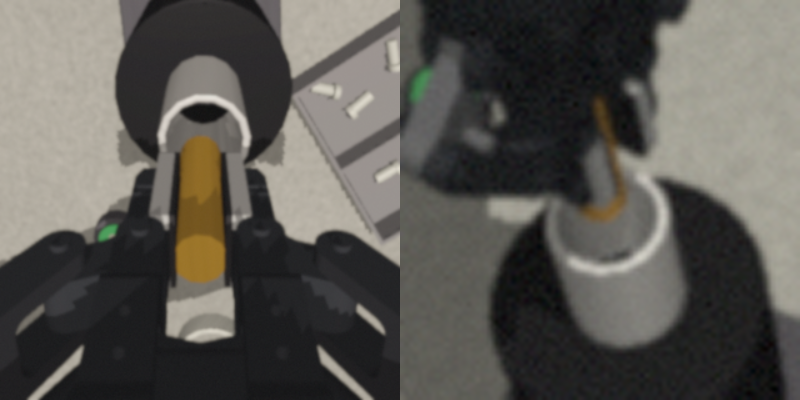

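Request:
jog_arm(commands="-0.1 0 -1 0 0 0;0 0 -1 0 0 0;0 0 0 0 0 0;0 0 0 0 0 0;0 0 0 0 0 0;0 0 0 0 0 0;0 0 0 0 0 0;0 0 0 0 0 0;0 0 0 0 0 0;0 0 0 0 0 0")

```text
time_s: 7.9
ee_pos: [651.9, -86.0, 166.3]
tcp_rot: [180.0, -0.0, 67.9]
ft_force: [1.2, -0.5, -1.7]
opening: 13.6
```

Request:
jog_arm(commands="0 0 0 0 0 0;0 0 0 0 0 0;0 0 0 0 0 0;0 0 0 0 0 0;0 0 1 0 0 0;-1 1 3 0 0 0;-2 3 2 0 0 0;-3 4 0 0 0 0;-3 4 0 0 0 0;-3 4 0 0 0 0", jaw=0)

```text
time_s: 9.15
ee_pos: [531.3, 75.3, 227.3]
tcp_rot: [179.9, -0.1, 67.9]
ft_force: [-0.3, 0.8, 0.4]
opening: 42.5
```

```bash
python3 - <<'E'
from h import *
o=get_obs();print(o['ee_pos'].round(1),o['opening'],o['ft_force'].round(2))
im2,c2=grab('scene','s4');im3,c3=grab('top','t4')
def cr(im,c,P,h,s): 
    p=proj(c,[P])[0].astype(int); return cv2.resize(im[max(p[1]-h,0):p[1]+h,p[0]-h:p[0]+h],(s,s),interpolation=cv2.INTER_CUBIC)
cv2.imwrite('pics/c4.png',np.hstack([cr(im3,c3,[651,-91,150],45,400),cr(im2,c2,[651,-91,150],45,400)])[:,:,::-1])
E
```

```text
[531.3  75.3 227.3] 42.54295403269224 [-0.31  0.79  0.4 ]
```

View pics/c4.png

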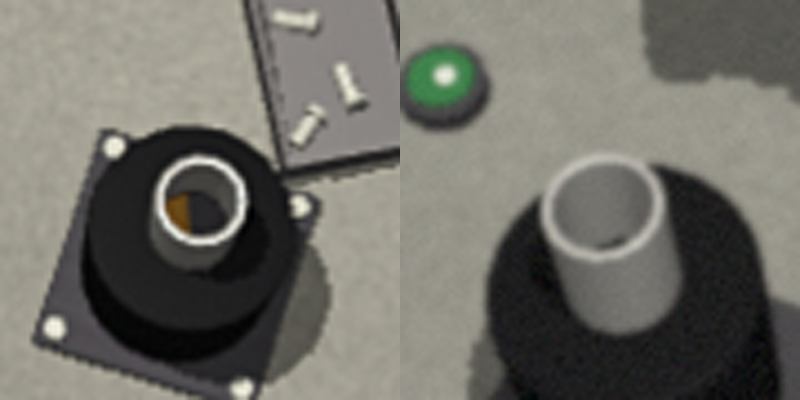

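The long slug can be seen inside the canister through the neck (top crop, about (180,215)). Next is the short slug at (448,165).

Request:
jog_arm(commands="-2 2.2 -1 0 0 0;-3 3.2 -2 0 0 0;-2.3 2.6 -3 0 0 0;-1 1 -4 0 0 0;0 0 -4 0 0 0;0 0 -2 0 0 0;0 0 0 0 0 0;0 0 0 0 0 0;0 0 0 0 0 0;0 0 0 0 0 0")

```text
time_s: 10.5
ee_pos: [449.4, 164.2, 67.1]
tcp_rot: [179.9, -0.1, 67.9]
ft_force: [-0.2, -0.6, 0.5]
opening: 42.8
```

```bash
python3 - <<'E'
from h import *
o=get_obs();print(o['ee_pos'].round(1),o['joint_pos'].round())
im,c=grab('wrist','w5');u,v=proj(c,[[448,165,40]])[0];print(u,v)
hsv=cv2.cvtColor(im,cv2.COLOR_RGB2HSV); m=cv2.inRange(hsv,(12,120,150),(28,255,255))
n,l,s,ce=cv2.connectedComponentsWithStats(m)
for i in range(1,n):
    if s[i,4]>80: print(s[i],ce[i].round(1),atz(c,*ce[i],40))
E
```

```text
[449.4 164.2  67.1] [-28.  46.   4. 122. -16.  12. -32.]
315.5 284.9
[300 268  31  30 731] [314.9 282.2] [448.3 166.5  40. ]
```

Request:
jog_arm(commands="-0.1 0.15 0 0 0 0;0 0 -2 0 0 0;0 0 -2 0 0 0;0 0 -1.4 0 0 0;0 0 0 0 0 0;0 0 0 0 0 0;0 0 0 0 0 0;0 0 0 0 0 0;0 0 0 0 0 0;0 0 0 0 0 0")

```text
time_s: 11.8
ee_pos: [447.9, 165.5, 12.4]
tcp_rot: [180.0, -0.0, 67.9]
ft_force: [0.0, -0.4, 0.7]
opening: 42.2
```

Request:
jog_arm(commands="0 0 0 0 0 0;0 0 0 0 0 0;0 0 0 0 0 0;0 0 0 0 0 0;0 0 0 0 0 0;0 0 2 0 0 0;0 0 4 0 0 0;0 0 5 0 0 0;0 0 5 0 0 0;0 0 2 0 0 0", jaw=-1)

```text
time_s: 13.05
ee_pos: [448.7, 165.8, 194.6]
tcp_rot: [179.9, -0.1, 67.9]
ft_force: [0.5, 0.4, -0.4]
opening: 13.0
```

Gripped, with the same 13 mm reading as before. The move to (651,-91) is (+203,-257).

Request:
jog_arm(commands="2 -2.5 0 0 0 0;3.3 -4.2 0 0 0 0;4 -5 0 0 0 0;4 -5 0 0 0 0;4 -5 0 0 0 0;2 -3 0 0 0 0;1 -1 0 0 0 0;0 0 0 0 0 0;0 0 0 0 0 0;0 0 0 0 0 0")

```text
time_s: 14.3
ee_pos: [647.4, -85.8, 192.3]
tcp_rot: [-179.9, -0.0, 68.1]
ft_force: [0.9, 0.1, -0.7]
opening: 13.1
```

```bash
python3 - <<'E'
from h import *
o=get_obs();print(o['ee_pos'].round(1),o['opening'])
im,c=grab('wrist','w6');im2,c2=grab('scene','s6')
def cr(im,c,P,h,s): 
    p=proj(c,[P])[0].astype(int); return cv2.resize(im[max(p[1]-h,0):p[1]+h,p[0]-h:p[0]+h],(s,s),interpolation=cv2.INTER_CUBIC)
cv2.imwrite('pics/w6c.png',np.hstack([cv2.resize(im[180:480,160:480],(400,400)),cr(im2,c2,[651,-91,182],45,400)])[:,:,::-1])
E
```

```text
[647.4 -85.8 192.3] 13.116653648124684
```

View pics/w6c.png

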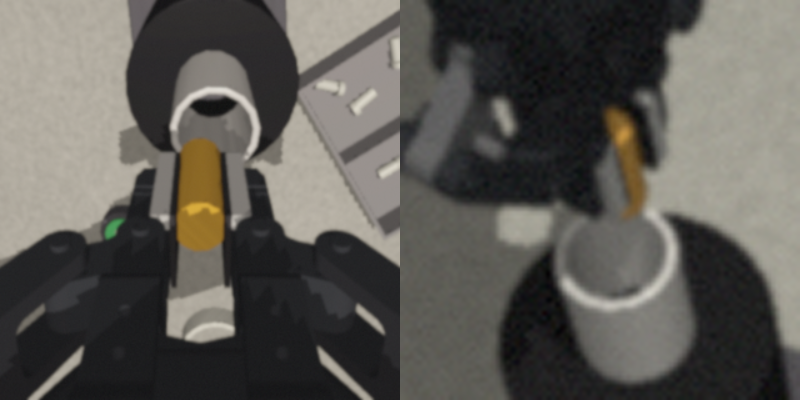

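Held upright. I'll correct by (+3.6,-5.2), lower to about 159, settle and release.

Request:
jog_arm(commands="0.36 -0.5 0 0 0 0;0 0 -1 0 0 0;0 0 -1.3 0 0 0;0 0 -1 0 0 0;0 0 0 0 0 0;0 0 0 0 0 0;0 0 0 0 0 0;0 0 0 0 0 0;0 0 0 0 0 0;0 0 0 0 0 0")

```text
time_s: 15.65
ee_pos: [651.6, -92.9, 159.4]
tcp_rot: [180.0, -0.0, 67.9]
ft_force: [0.2, 0.2, -1.0]
opening: 13.2
```

Request:
jog_arm(commands="0 0 0 0 0 0;0 0 0 0 0 0;0 0 0 0 0 0;0 0 0 0 0 0;0 0 1 0 0 0;0 0 3 0 0 0;-2 1 2 0 0 0;-3 1.6 0 0 0 0;-3 1.6 0 0 0 0;-3 1.6 0 0 0 0", jaw=0)

```text
time_s: 16.9
ee_pos: [541.0, -34.5, 220.2]
tcp_rot: [179.9, -0.0, 67.9]
ft_force: [0.2, 0.3, -0.7]
opening: 42.7
```

Request:
jog_arm(commands="-3 1.6 -1 0 0 0;-3 1.8 -2 0 0 0;-3 1.7 -3 0 0 0;-1.05 0.6 -3 0 0 0;0 0 -3 0 0 0;0 0 0 0 0 0;0 0 0 0 0 0;0 0 0 0 0 0;0 0 0 0 0 0;0 0 0 0 0 0", jaw=1)

```text
time_s: 18.15
ee_pos: [441.4, 22.1, 99.7]
tcp_rot: [180.0, -0.0, 67.9]
ft_force: [0.1, 0.9, 0.1]
opening: 85.4
```

```bash
python3 - <<'E'
from h import *
o=get_obs();print(o['ee_pos'].round(1),o['opening'])
im,c=grab('wrist','w7');im2,c2=grab('top','t7');q=proj(c,np.r_[circ(441.5,21,20,34),circ(441.5,21,20,25)]).astype(int)
im=im.copy();cv2.polylines(im,[q[:60].reshape(-1,1,2),q[60:].reshape(-1,1,2)],True,(255,0,0),1)
def cr(im,c,P,h,s): 
    p=proj(c,[P])[0].astype(int); return cv2.resize(im[max(p[1]-h,0):p[1]+h,p[0]-h:p[0]+h],(s,s),interpolation=cv2.INTER_CUBIC)
cv2.imwrite('pics/w7c.png',np.hstack([cv2.resize(im[130:480,120:520],(457,400)),cr(im2,c2,[651,-91,152],20,340)[:,:] if 0 else cv2.copyMakeBorder(cr(im2,c2,[651,-91,152],20,340),60,0,0,0,0)])[:,:,::-1])
E
```

```text
[441.4  22.1  99.7] 85.39067493982188
```

View pics/w7c.png

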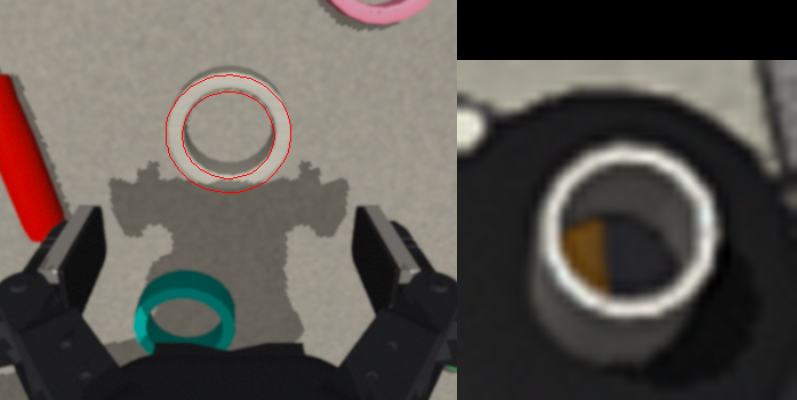

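Grey steel ring confirmed at crop (228,128), outlined to within about 2 mm; pink and turquoise are separate. The neck is clear and no slug is left outside. Descending over the ring: open tips stand about 13 mm back, so TCP ≈ -2 is right.

Request:
jog_arm(commands="0.05 0.05 -2 0 0 0;0 0 -3 0 0 0;0 0 -3 0 0 0;0 0 -1.5 0 0 0;0 0 -0.5 0 0 0;0 0 -0.2 0 0 0;0 0 0 0 0 0;0 0 0 0 0 0;0 0 0 0 0 0;0 0 0 0 0 0")

```text
time_s: 19.5
ee_pos: [449.9, 23.2, 8.0]
tcp_rot: [-179.2, 0.4, 67.9]
ft_force: [0.0, 0.5, 0.4]
opening: 85.2
```

Request:
jog_arm(commands="0 0 0 0 0 0;0 0 0 0 0 0;0 0 0 0 0 0;0 0 0 0 0 0;0 0 0 0 0 0;0 0 0 0 0 0;0 0 0 0 0 0;0 0 0 0 0 0;0 0 0 0 0 0;0 0 0 0 0 0", jaw=-1)

```text
time_s: 20.75
ee_pos: [451.1, 22.4, 8.3]
tcp_rot: [-179.3, 0.4, 67.9]
ft_force: [3.0, -1.2, 9.8]
opening: 8.2
```

The arm ran into its close-in reach limit: TCP stopped at (450,23,8), and the jaws seem to have closed on one ring wall (opening 8.2, wall 9). I'll check.

```bash
python3 - <<'E'
from h import *
o=get_obs();print(o['ee_pos'].round(1),o['opening'],o['joint_pos'].round(1),o['ft_force'].round(1))
im,c=grab('wrist','w8');im2,c2=grab('scene','s8')
def cr(im,c,P,h,s): 
    p=proj(c,[P])[0].astype(int); return cv2.resize(im[max(p[1]-h,0):p[1]+h,p[0]-h:p[0]+h],(s,s),interpolation=cv2.INTER_CUBIC)
cv2.imwrite('pics/w8c.png',np.hstack([cv2.resize(im[130:480,120:520],(457,400)),cr(im2,c2,[445,22,10],40,340)if 0 else cv2.copyMakeBorder(cr(im2,c2,[445,22,10],40,340),60,0,0,0,0)])[:,:,::-1])
E
```

```text
[451.1  22.4   8.3] 8.173150573216185 [-10.2  53.1   2.5 126.4 -55.2   2.4  24.4] [ 3.  -1.2  9.8]
```

View pics/w8c.png

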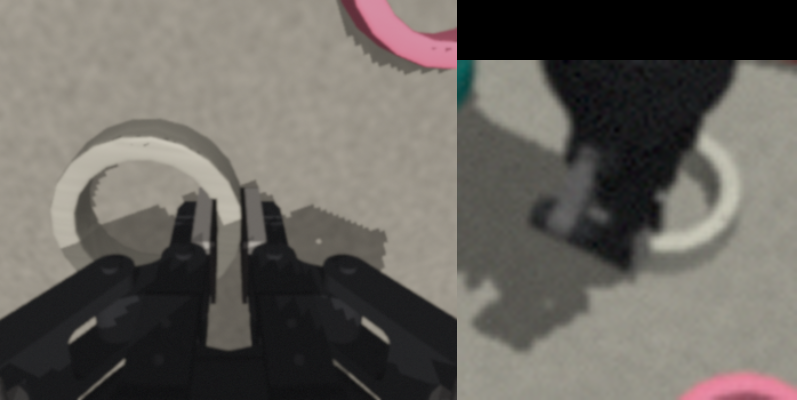

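Confirmed: the jaws hold one wall of the ring, with joints 5 and 6 at their limits. I'll use that grip to carry the ring outward to about (495,-10), which is well within reach and clear of the pink ring and canister, then regrasp.

Request:
jog_arm(commands="0 0 0.6 0 0 0;0 0 0.6 0 0 0;1 -0.6 0 0 0 0;1.5 -0.9 0 0 0 0;1.5 -0.9 0 0 0 0;1.5 -0.9 0 0 0 0;1 -0.6 0 0 0 0;0.6 -0.4 0 0 0 0;0 0 0 0 0 0;0 0 0 0 0 0")

```text
time_s: 22.1
ee_pos: [520.0, -19.3, 19.8]
tcp_rot: [-179.1, 0.4, 67.9]
ft_force: [-0.7, -0.1, -2.9]
opening: 8.0
```

Request:
jog_arm(commands="0 0 -0.5 0 0 0;0 0 -0.4 0 0 0;0 0 -0.15 0 0 0;0 0 -0.05 0 0 0;0 0 0 0 0 0;0 0 0 0 0 0;0 0 0 0 0 0;0 0 0 0 0 0;0 0 0 0 0 0;0 0 0 0 0 0")

```text
time_s: 23.35
ee_pos: [520.9, -19.8, 8.9]
tcp_rot: [-179.1, 0.4, 67.9]
ft_force: [0.3, 0.8, -3.4]
opening: 8.0
```

Request:
jog_arm(commands="0 0 0 0 0 0;0 0 0 0 0 0;0 0 0 0 0 0;0 0 0 0 0 0;0 0 2 0 0 0;0 0 4 0 0 0;-1 0.4 4 0 0 0;-1.7 0.7 2 0 0 0;0 0 0 0 0 0;0 0 0 0 0 0", jaw=-0.4)

```text
time_s: 24.6
ee_pos: [494.3, -8.8, 128.5]
tcp_rot: [-179.2, 0.4, 68.0]
ft_force: [-0.8, -0.7, -0.7]
opening: 25.3
```

```bash
cat > ring.py <<'E'
from h import *
from scipy.optimize import minimize
def fit(im,c,x0,z,ro,ri):
    g=cv2.GaussianBlur(cv2.cvtColor(im,cv2.COLOR_RGB2GRAY),(0,0),1).astype(np.float32)
    def s(x,y,r):
        q=proj(c,circ(x,y,z,r,90)).astype(np.float32); v=cv2.remap(g,q[None,:,0],q[None,:,1],cv2.INTER_LINEAR)[0]; return np.median(v)+v.mean()
    rm=(ro+ri)/2; w=(ro-ri)/2
    f=lambda p: s(p[0],p[1],ro+2.5)+s(p[0],p[1],ri-2.5)-s(p[0],p[1],rm-w/2)-s(p[0],p[1],rm+w/2)
    X=[(f((x0[0]+a,x0[1]+b)),x0[0]+a,x0[1]+b) for a in range(-16,17,2) for b in range(-16,17,2)]
    b=min(X); r=minimize(f,b[1:],method='Nelder-Mead',options={'initial_simplex':[b[1:],(b[1]+2,b[2]),(b[1],b[2]+2)]}); return r.x.round(1),round(r.fun,1)
E
python3 - <<'E'
from ring import *
o=get_obs();print(o['ee_pos'].round(1),o['tcp_rot'].round(2),o['opening'],o['joint_pos'].round(1))
for n in('wrist','top','scene'):
    im,c=grab(n,n[0]+'9'); print(n,fit(im,c,(493,-8),20,34,25))
im,c=load('top0');print('check0',fit(im[:,:,::-1].copy(),c,(445,20),20,34,25),fit(im[:,:,::-1].copy(),c,(555,-330),18,30,25))
im,c=load('scene0');print('check0',fit(im[:,:,::-1].copy(),c,(445,20),20,34,25),fit(im[:,:,::-1].copy(),c,(555,-330),18,30,25))
E
```

```text
[494.3  -8.8 128.5] [-179.16    0.38   67.96] 25.26684571775811 [-21.5  43.9  29.2 117.7 -42.2  30.1  16.8]
wrist (array([494.5,  -8.9]), np.float64(-193.6))
top (array([502. , -12.9]), np.float64(-18.4))
scene (array([494.5,  -8.6]), np.float64(-178.4))
check0 (array([441.9,  23.9]), np.float64(-209.1)) (array([ 562. , -334.9]), np.float64(-121.4))
check0 (array([443.5,  22.6]), np.float64(-147.9)) (array([ 561.7, -335.4]), np.float64(-97.1))
```

Wrist and scene fits agree: ring at (494.5,-8.8), flat on the bench, directly below the TCP. I'll level the tool, open and descend in stages.

Request:
jog_arm(commands="0 0 -1 0 -0.016 0;0 0 0 0 0 0;0 0 0 0 0 0;0 0 0 0 0 0;0 0 -3 0 0 0;0 0 -3 0 0 0;0 0 -2.5 0 0 0;0 0 0 0 0 0;0 0 0 0 0 0;0 0 0 0 0 0", jaw=1)

```text
time_s: 26.0
ee_pos: [494.6, -8.9, 34.9]
tcp_rot: [179.9, 0.0, 67.9]
ft_force: [-0.0, -0.4, 0.2]
opening: 85.6
```

Request:
jog_arm(commands="0 0 -1 0 0 0;0 0 -1 0 0 0;0 0 -0.7 0 0 0;0 0 -0.4 0 0 0;0 0 -0.3 0 0 0;0 0 0 0 0 0;0 0 0 0 0 0;0 0 0 0 0 0;0 0 0 0 0 0;0 0 0 0 0 0")

```text
time_s: 27.25
ee_pos: [493.9, -8.8, 0.0]
tcp_rot: [180.0, 0.0, 67.9]
ft_force: [-0.2, -0.1, -0.3]
opening: 85.1
```

Request:
jog_arm(commands="0 0 -0.2 0 0 0;0 0 0 0 0 0;0 0 0 0 0 0;0 0 0 0 0 0;0 0 0 0 0 0;0 0 0 0 0 0;0 0 0 0 0 0;0 0 0 0 0 0;0 0 0 0 0 0;0 0 0 0 0 0", jaw=-1)

```text
time_s: 28.5
ee_pos: [494.1, -8.9, -1.3]
tcp_rot: [180.0, 0.0, 68.0]
ft_force: [-1.7, -0.2, 11.4]
opening: 66.2
```

Request:
jog_arm(commands="0 0 1 0 0 0;0 0 3 0 0 0;0 0 4.5 0 0 0;0 0 4.5 0 0 0;0 0 4 0 0 0;0 0 1.2 0 0 0;0 0 0 0 0 0;0 0 0 0 0 0;1 -0.5 0 0 0 0;2 -1 0 0 0 0")

```text
time_s: 29.75
ee_pos: [523.7, -23.9, 178.9]
tcp_rot: [-179.9, 0.1, 67.9]
ft_force: [-0.3, 0.8, -3.9]
opening: 65.6
```

Request:
jog_arm(commands="3 -1.6 0 0 0 0;3.5 -1.8 0 0 0 0;3.5 -1.8 0 0 0 0;2 -1.2 0 0 0 0;0.7 -0.3 0 0 0 0;0 0 0 0 0 0;0 0 0 0 0 0;0 0 0 0 0 0;0 0 0 0 0 0;0 0 0 0 0 0")

```text
time_s: 31.0
ee_pos: [650.8, -90.6, 180.1]
tcp_rot: [-180.0, 0.0, 67.9]
ft_force: [0.4, 0.4, -2.8]
opening: 65.9
```

```bash
python3 - <<'E'
from ring import *
o=get_obs();z=o['ee_pos'][2]+1.3+20;print(o['ee_pos'].round(1),o['tcp_rot'].round(2),o['opening'],o['joint_pos'].round(1),o['ft_force'].round(1))
im,c=grab('wrist','w10');im2,c2=grab('scene','s10')
P=o['ee_pos'][:2]; im=im.copy()
for x,y,zz,r,col in [(*P,z,34,(255,0,0)),(*P,z-20,25,(255,128,0)),(651,-91,152,19,(0,0,255))]:
    for I,C in((im,c),(im2:=im2.copy(),c2)): cv2.polylines(I,[proj(C,circ(x,y,zz,r)).astype(int).reshape(-1,1,2)],True,col,1)
p=proj(c2,[[651,-91,175]])[0].astype(int);h=50
cv2.imwrite('pics/w10c.png',np.hstack([cv2.resize(im[130:480,145:495],(400,400)),cv2.resize(im2[p[1]-h:p[1]+h,p[0]-h:p[0]+h],(400,400),interpolation=cv2.INTER_CUBIC)])[:,:,::-1])
E
```

```text
[650.8 -90.6 180.1] [-1.800e+02  3.000e-02  6.795e+01] 65.8682405877551 [-14.1  50.3  36.6  88.  -34.8  53.5  11.7] [ 0.4  0.4 -2.8]
```

View pics/w10c.png

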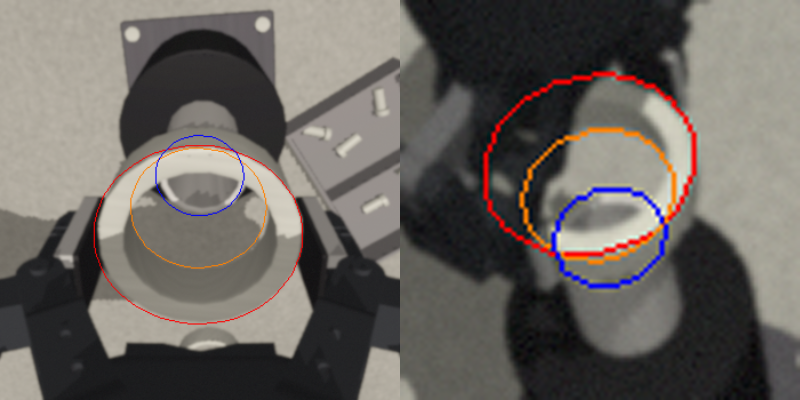

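The ring is held level and on its prediction, and the neck matches the blue outline. Lowering onto the shoulder.

Request:
jog_arm(commands="0 0 -1 0 0 0;0 0 -1.5 0 0 0;0 0 -1.5 0 0 0;0 0 -1.5 0 0 0;0 0 -1 0 0 0;0 0 -0.6 0 0 0;0 0 -0.4 0 0 0;0 0 -0.3 0 0 0;0 0 0 0 0 0;0 0 0 0 0 0")

```text
time_s: 32.35
ee_pos: [651.1, -90.9, 102.3]
tcp_rot: [180.0, 0.0, 67.9]
ft_force: [-0.3, -0.3, -2.4]
opening: 65.5
```

Request:
jog_arm(commands="0 0 -0.1 0 0 0;0 0 -0.1 0 0 0;0 0 -0.1 0 0 0;0 0 0 0 0 0;0 0 0 0 0 0;0 0 0 0 0 0;0 0 0 0 0 0;0 0 0 0 0 0;0 0 0 0 0 0;0 0 0 0 0 0")

```text
time_s: 33.6
ee_pos: [650.9, -90.8, 98.9]
tcp_rot: [-180.0, 0.0, 67.9]
ft_force: [-0.9, -0.4, -1.2]
opening: 66.1
```

Request:
jog_arm(commands="0 0 0 0 0 0;0 0 0 0 0 0;0 0 0 0 0 0;0 0 0 0 0 0;0 0 2 0 0 0;0 0 3 0 0 0;0 0 4 0 0 0;-1 -3 0 0 0 0;-2 -5 0 0 0 0;-2 -5 0 0 0 0", jaw=1)

```text
time_s: 34.85
ee_pos: [600.9, -222.3, 190.8]
tcp_rot: [179.9, 0.1, 68.0]
ft_force: [-0.3, -1.0, 0.2]
opening: 85.5
```

Request:
jog_arm(commands="-2 -5 0 0 0 0;-1.5 -4.5 -2 0 0 0;-0.4 -1.9 -4 0 0 0;0 0 -3 0 0 0;0 0 0 0 0 0;0 0 0 0 0 0;0 0 0 0 0 0;0 0 0 0 0 0;0 0 0 0 0 0;0 0 0 0 0 0")

```text
time_s: 36.1
ee_pos: [561.9, -334.8, 99.1]
tcp_rot: [180.0, 0.0, 67.9]
ft_force: [0.1, 0.6, 0.2]
opening: 85.5
```

```bash
python3 - <<'E'
from ring import *
o=get_obs();print(o['ee_pos'].round(1),o['tcp_rot'].round(2),o['opening'],o['joint_pos'].round(1),o['ft_force'].round(1))
for n in('wrist','top','scene'):
    im,c=grab(n,n[0]+'11')
    print(n,'slim',fit(im,c,(561,-334),18,30,25),'broad',fit(im,c,(651,-91),120,34,25) if n!='wrist' else '')
E
```

```text
[ 561.9 -334.8   99.1] [1.800e+02 4.000e-02 6.794e+01] 85.53434242870986 [ 11.6  54.9  29.9  91.4 -36.1  43.7  35.7] [0.1 0.6 0.2]
wrist slim (array([ 562.1, -334.6]), np.float64(-174.2)) broad 
top slim (array([ 542.7, -317. ]), np.float64(-6.5)) broad (array([650.5, -91.1]), np.float64(-486.0))
scene slim (array([ 561.2, -335. ]), np.float64(-118.7)) broad (array([651. , -91.1]), np.float64(-247.1))
```

The broad ring sits centred at (650.7,-91) with its top at 120. The slim ring is at (562,-335), directly under the TCP. Descending.

Request:
jog_arm(commands="0 0 -1.5 0 0 0;0 0 -3 0 0 0;0 0 -3 0 0 0;0 0 -1.2 0 0 0;0 0 -0.7 0 0 0;0 0 -0.5 0 0 0;0 0 0 0 0 0;0 0 0 0 0 0;0 0 0 0 0 0;0 0 0 0 0 0")

```text
time_s: 37.5
ee_pos: [562.0, -334.9, 0.2]
tcp_rot: [180.0, 0.0, 67.9]
ft_force: [-0.4, -0.2, 0.3]
opening: 85.1
```

Request:
jog_arm(commands="0 0 0 0 0 0;0 0 0 0 0 0;0 0 0 0 0 0;0 0 0 0 0 0;0 0 0 0 0 0;0 0 0 0 0 0;0 0 0 0 0 0;0 0 0 0 0 0;0 0 0 0 0 0;0 0 0 0 0 0", jaw=-1)

```text
time_s: 38.75
ee_pos: [561.9, -334.8, 0.8]
tcp_rot: [180.0, 0.0, 67.9]
ft_force: [-1.1, 0.8, 6.3]
opening: 57.9
```

Request:
jog_arm(commands="0 0 1 0 0 0;0 0 3 0 0 0;0 0 5 0 0 0;0 0 5 0 0 0;0 0 4 0 0 0;0 0 1 0 0 0;0 0 0 0 0 0;0.4 1 0 0 0 0;1 2.7 0 0 0 0;1.4 4 0 0 0 0")

```text
time_s: 40.0
ee_pos: [589.1, -257.1, 188.2]
tcp_rot: [-179.8, 0.1, 67.8]
ft_force: [1.5, 0.5, -1.0]
opening: 58.1
```

Request:
jog_arm(commands="1.6 4.4 0 0 0 0;1.6 4.4 0 0 0 0;1.6 4.4 0 0 0 0;1 2.7 0 0 0 0;0.3 0.8 0 0 0 0;0 0 0 0 0 0;0 0 0 0 0 0;0 0 0 0 0 0;0 0 0 0 0 0;0 0 0 0 0 0")

```text
time_s: 41.25
ee_pos: [650.8, -91.2, 190.0]
tcp_rot: [-180.0, 0.0, 67.9]
ft_force: [-0.2, -0.1, -0.2]
opening: 57.7
```

```bash
python3 - <<'E'
from ring import *
o=get_obs();z=o['ee_pos'][2]-.8+18;print(o['ee_pos'].round(1),o['tcp_rot'].round(2),o['opening'],o['joint_pos'].round(1),o['ft_force'].round(1))
im,c=grab('wrist','w12');im2,c2=grab('scene','s12')
P=o['ee_pos'][:2]; im=im.copy();im2=im2.copy()
for x,y,zz,r,col in [(*P,z,30,(255,0,0)),(*P,z-18,25,(255,128,0)),(651,-91,152,19,(0,0,255)),(651,-91,120,34,(0,255,0))]:
    for I,C in((im,c),(im2,c2)): cv2.polylines(I,[proj(C,circ(x,y,zz,r)).astype(int).reshape(-1,1,2)],True,col,1)
p=proj(c2,[[651,-91,165]])[0].astype(int);h=60
cv2.imwrite('pics/w12c.png',np.hstack([cv2.resize(im[130:480,145:495],(400,400)),cv2.resize(im2[p[1]-h:p[1]+h,p[0]-h:p[0]+h],(400,400),interpolation=cv2.INTER_CUBIC)])[:,:,::-1])
E
```

```text
[650.8 -91.2 190. ] [-1.800e+02  4.000e-02  6.791e+01] 57.72846515273788 [-14.3  49.8  37.2  87.4 -34.5  54.6  11.4] [-0.2 -0.1 -0.2]
```

View pics/w12c.png

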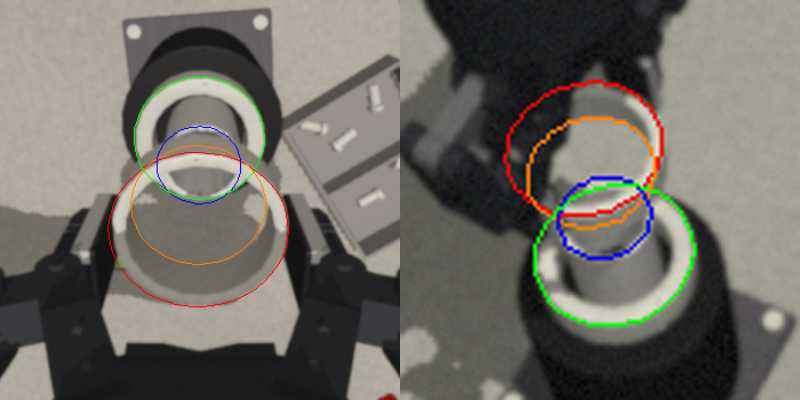

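Slim ring held level and coaxial; broad ring flat on the shoulder. Lowering.

Request:
jog_arm(commands="0 0 -1 0 0 0;0 0 -1.5 0 0 0;0 0 -1.5 0 0 0;0 0 -1.2 0 0 0;0 0 -0.8 0 0 0;0 0 -0.4 0 0 0;0 0 -0.2 0 0 0;0 0 -0.1 0 0 0;0 0 0 0 0 0;0 0 0 0 0 0")

```text
time_s: 42.6
ee_pos: [651.1, -90.8, 123.2]
tcp_rot: [180.0, 0.0, 67.9]
ft_force: [-0.4, 0.3, -1.3]
opening: 57.8
```

Request:
jog_arm(commands="0 0 -0.1 0 0 0;0 0 -0.1 0 0 0;0 0 0 0 0 0;0 0 0 0 0 0;0 0 0 0 0 0;0 0 0 0 0 0;0 0 0 0 0 0;0 0 0 0 0 0;0 0 0 0 0 0;0 0 0 0 0 0")

```text
time_s: 43.85
ee_pos: [650.9, -90.8, 120.9]
tcp_rot: [-180.0, 0.0, 67.9]
ft_force: [0.7, -0.3, -1.1]
opening: 57.7
```

Request:
jog_arm(commands="0 0 0 0 0 0;0 0 0 0 0 0;0 0 0 0 0 0;0 0 0 0 0 0;0 0 2 0 0 0;0 0 4 0 0 0;0 0 2 0 0 0;-0.6 3 0 0 0 0;-1 4.5 0 0 0 0;-1.2 5 0 0 0 0", jaw=1)

```text
time_s: 45.1
ee_pos: [623.2, 34.6, 202.7]
tcp_rot: [179.9, -0.0, 67.8]
ft_force: [0.2, -0.1, -0.5]
opening: 85.1
```

Request:
jog_arm(commands="-1.2 5.2 0 0 0 0;-1.2 5.2 0 0 0 0;-1.2 5.2 0 0 0 0;-1.2 5.2 0 0 0 0;-1 4 -2 0 0 0;-0.5 2.4 -3 0 0 0;0 0 -3 0 0 0;0 0 -2 0 0 0;0 0 0 0 0 0;0 0 0 0 0 0", jaw=0)

```text
time_s: 46.35
ee_pos: [561.2, 305.7, 102.4]
tcp_rot: [179.9, -0.0, 67.9]
ft_force: [0.4, 0.5, -0.6]
opening: 42.5
```

```bash
python3 - <<'E'
from ring import *
o=get_obs();print(o['ee_pos'].round(1),o['tcp_rot'].round(2),o['opening'],o['joint_pos'].round(1),o['ft_force'].round(1))
for n in('top','scene'):
    im,c=grab(n,n[0]+'13'); print(n,'slim',fit(im,c,(651,-91),138,30,25))
im,c=grab('wrist','w13')
m=((im.min(2)>140)).astype(np.uint8)
n,l,s,ce=cv2.connectedComponentsWithStats(m)
for i in range(1,n):
    if s[i,4]>300: print(s[i],ce[i].round(1))
p=proj(c,np.r_[circ(560,305.5,17,29),circ(560,305.5,39,13)]);print(p[:60].min(0),p[:60].max(0),p[60:].min(0),p[60:].max(0))
E
```

```text
[561.2 305.7 102.4] [ 1.799e+02 -4.000e-02  6.787e+01] 42.48015991562531 [-51.2  55.6  36.6  94.4 -43.8  45.1 -16.6] [ 0.4  0.5 -0.6]
top slim (array([651.3, -90.7]), np.float64(-281.2))
scene slim (array([650.5, -91.1]), np.float64(-172.7))
[ 364    0   77   72 1707] [393.9  25.1]
[458   0  54  40 815] [487.8  14.2]
[579   0  23  29 308] [590.2  14.5]
[ 489    3  133  193 8653] [562.2 117.3]
[434   7  24  49 385] [444.   30.1]
[503  41  49  34 431] [524.   54.8]
[ 59  55  28  38 409] [73.8 70.6]
[135 100  32  56 558] [152.1 128.9]
[104 102  36  32 401] [122.5 116. ]
[102 126  57  48 644] [129.6 151.1]
[  0 138  40  33 451] [ 17.7 152.2]
[ 603  152   37   66 1121] [627.4 177.6]
[151 156  43  33 500] [171.4 171.7]
[199 157  58  62 793] [222.4 191.3]
[  0 167  71  27 535] [ 33.6 176.5]
[124 172  39  40 537] [144.6 194.9]
[  112   180   302   113 12319] [271.1 245.7]
[ 37 182  61  40 721] [ 67.1 200.7]
[  79  198   45   73 1278] [100.4 235. ]
[  433   202   207   230 13730] [552.6 327.4]
[ 59 214  24  33 309] [ 70.4 230. ]
[   21   225   202   166 10661] [111.  320.6]
[ 603  242   37   65 1494] [624.9 275.8]
[205 276  24  43 335] [218.9 298.2]
[606 434  34  46 492] [624.8 452.8]
[272.1 201.7] [363.4 287.7] [295.2 238.1] [340.  279.7]
```

```bash
python3 - <<'E'
from ring import *
im,c=load('w13')
for T in(185,200,215):
    m=(cv2.GaussianBlur(im,(5,5),0).min(2)>T).astype(np.uint8); n,l,s,ce=cv2.connectedComponentsWithStats(m)
    for i in range(1,n):
        if s[i,4]>300 and abs(ce[i][0]-318)<90: print(T,s[i],ce[i].round(1))
def edge(f,cc):
    im,c=load(f); g=cv2.GaussianBlur(im.min(2),(0,0),1).astype(np.float32)
    def s(x,y,r):
        q=proj(c,circ(x,y,17,r,90)).astype(np.float32); v=cv2.remap(g,q[None,:,0],q[None,:,1],cv2.INTER_LINEAR)[0]; return np.median(v)+v.mean()
    r=min((s(x,y,31)-s(x,y,27),x,y) for x in np.arange(550,571,1.) for y in np.arange(295,316,1.)); print(f,r)
for f in('w13','top0','scene0'): edge(f,0)
E
```

```text
w13 (np.float32(-105.67178), np.float64(561.0), np.float64(306.0))
top0 (np.float32(-122.00287), np.float64(561.0), np.float64(308.0))
scene0 (np.float32(-69.00128), np.float64(560.0), np.float64(308.0))
```

The slim ring is seated at (651,-91) at z 138. Cap fits give (561,306), (561,308) and (560,308), so I'll take (561,306.8). Gripping the knob at TCP z ≈ 20.

Request:
jog_arm(commands="0 0.1 -1 0 0 0;0 0 -2.5 0 0 0;0 0 -2.5 0 0 0;0 0 -1.2 0 0 0;0 0 -0.7 0 0 0;0 0 -0.3 0 0 0;0 0 0 0 0 0;0 0 0 0 0 0;0 0 0 0 0 0;0 0 0 0 0 0")

```text
time_s: 47.75
ee_pos: [560.0, 307.2, 19.2]
tcp_rot: [180.0, 0.0, 67.9]
ft_force: [-0.0, -0.4, -0.2]
opening: 43.0
```

Request:
jog_arm(commands="0 0 0 0 0 0;0 0 0 0 0 0;0 0 0 0 0 0;0 0 0 0 0 0;0 0 0 0 0 0;0 0 0 0 0 0;0 0 0 0 0 0;0 0 0 0 0 0;0 0 0 0 0 0;0 0 0 0 0 0", jaw=-1)

```text
time_s: 49.0
ee_pos: [560.2, 307.3, 19.3]
tcp_rot: [180.0, 0.0, 67.9]
ft_force: [-0.9, -0.6, 5.1]
opening: 24.0
```

Request:
jog_arm(commands="0 0 1 0 0 0;0 0 3 0 0 0;0 0 4.5 0 0 0;0 0 4.5 0 0 0;0 0 3.5 0 0 0;0 0 1.5 0 0 0;0.2 -1 0 0 0 0;0.6 -2.6 0 0 0 0;1 -4.2 0 0 0 0;1.2 -5 0 0 0 0")

```text
time_s: 50.25
ee_pos: [588.6, 178.1, 196.6]
tcp_rot: [-179.8, 0.2, 68.0]
ft_force: [0.2, -0.3, -1.0]
opening: 23.9
```

Request:
jog_arm(commands="1.2 -5 0 0 0 0;1.2 -5 0 0 0 0;1.2 -5 0 0 0 0;1 -5 0 0 0 0;0.8 -4 0 0 0 0;0.5 -2.2 0 0 0 0;0.2 -0.8 0 0 0 0;0 0 0 0 0 0;0 0 0 0 0 0;0 0 0 0 0 0")

```text
time_s: 51.5
ee_pos: [650.9, -89.2, 198.7]
tcp_rot: [-180.0, 0.0, 68.0]
ft_force: [-0.4, 0.7, -1.0]
opening: 24.0
```

```bash
cat > cap.py <<'E'
from ring import *
def cap(f,x0,zt):
    im,c=load(f); g=cv2.GaussianBlur(im.min(2),(0,0),1).astype(np.float32)
    def s(x,y,r):
        q=proj(c,circ(x,y,zt,r,90)).astype(np.float32); v=cv2.remap(g,q[None,:,0],q[None,:,1],cv2.INTER_LINEAR)[0]; return v
    def f1(x,y): d=s(x,y,31)-s(x,y,27); return np.mean(np.clip(d,-60,20))
    print(f,min((f1(x,y).round(1),x,y) for x in x0[0]+np.arange(-12,13,1.) for y in x0[1]+np.arange(-12,13,1.)))
E
python3 - <<'E'
from cap import *
o=get_obs();print(o['ee_pos'].round(1),o['tcp_rot'].round(2),o['opening'],o['joint_pos'].round(1),o['ft_force'].round(1))
for n in('wrist','scene'):
    im,c=grab(n,n[0]+'14'); cap(n[0]+'14',o['ee_pos'],o['ee_pos'][2]-2.3)
E
```

```text
[650.9 -89.2 198.7] [-1.7996e+02  1.0000e-02  6.8050e+01] 24.04018799219143 [-14.6  49.3  37.7  87.  -34.1  55.6  11.1] [-0.4  0.7 -1. ]
w14 (np.float32(-37.0), np.float64(651.864276796972), np.float64(-89.23077224470246))
s14 (np.float32(-25.9), np.float64(650.864276796972), np.float64(-90.23077224470246))
```

Cap held centred under the tool. Shift -1.5 in y and lower; it should seat at TCP z ≈ 159.

Request:
jog_arm(commands="0 -0.15 0 0 0 0;0 0 -0.8 0 0 0;0 0 -0.8 0 0 0;0 0 -0.8 0 0 0;0 0 -0.6 0 0 0;0 0 -0.4 0 0 0;0 0 -0.2 0 0 0;0 0 0 0 0 0;0 0 0 0 0 0;0 0 0 0 0 0")

```text
time_s: 52.85
ee_pos: [651.0, -92.4, 163.2]
tcp_rot: [180.0, 0.0, 67.9]
ft_force: [-0.6, -0.5, -1.4]
opening: 23.5
```

Request:
jog_arm(commands="0 0 -0.1 0 0 0;0 0 -0.1 0 0 0;0 0 -0.05 0 0 0;0 0 0 0 0 0;0 0 0 0 0 0;0 0 0 0 0 0;0 0 0 0 0 0;0 0 0 0 0 0;0 0 0 0 0 0;0 0 0 0 0 0")

```text
time_s: 54.1
ee_pos: [650.9, -92.3, 160.4]
tcp_rot: [-180.0, 0.0, 67.9]
ft_force: [-0.6, -0.7, -0.8]
opening: 24.0
```

Request:
jog_arm(commands="0 0.1 0 0 0 0;0 0 -0.1 0 0 0;0 0 0 0 0 0;0 0 0 0 0 0;0 0 0 0 0 0;0 0 0 0 0 0;0 0 0 0 0 0;0 0 0 0 0 0;0 0 0 0 0 0;0 0 0 0 0 0")

```text
time_s: 55.35
ee_pos: [650.9, -91.3, 159.4]
tcp_rot: [-180.0, 0.0, 67.9]
ft_force: [0.6, -0.0, -1.4]
opening: 23.8
```

Request:
jog_arm(commands="0 0 0 0 0 0;0 0 0 0 0 0;0 0 0 0 0 0;0 0 0 0 0 0;0 0 0 0 0 0;0 0 2 0 0 0;0 0 4 0 0 0;0 0 3 0 0 0;-3 3 0 0 0 0;-4 5 0 0 0 0", jaw=0)

```text
time_s: 56.6
ee_pos: [582.3, -13.9, 251.5]
tcp_rot: [179.8, 0.0, 67.7]
ft_force: [1.1, 1.1, -0.3]
opening: 42.5
```

Request:
jog_arm(commands="-4 5 0 0 0 0;-4 5 0 0 0 0;-2 4 0 0 0 0;0 3 0 0 0 0;0 0 0 0 0 0;0 0 0 0 0 0;0 0 0 0 0 0;0 0 0 0 0 0;0 0 0 0 0 0;0 0 0 0 0 0")

```text
time_s: 57.85
ee_pos: [483.8, 154.9, 249.4]
tcp_rot: [-180.0, 0.0, 67.9]
ft_force: [-0.2, 0.4, -0.2]
opening: 42.3
```

```bash
python3 - <<'E'
from cap import *
o=get_obs();print(o['ee_pos'].round(1),o['ft_force'].round(1))
ims={}
for n in('top','scene'):
    im,c=grab(n,n[0]+'15'); cap(n[0]+'15',(651,-91),157); im=im[:,:,::-1].copy()
    for nm,x,y,z,r in(('cap',651,-91,157,29),('knob',651,-91,179,13),('br',651,-91,120,34)):
        cv2.polylines(im,[(proj(c,circ(x,y,z,r))).astype(int).reshape(-1,1,2)],True,(0,0,255),1)
    p=proj(c,[[651,-91,150]])[0].astype(int);h=50
    raw,_=load(n[0]+'15'); k=lambda I:cv2.resize(I[p[1]-h:p[1]+h,p[0]-h:p[0]+h],(300,300),interpolation=cv2.INTER_CUBIC)
    ims[n]=np.hstack([k(raw),k(im)])
    r0,_=load(n+'0')   # bystanders: compare with start
    for nm,x,y,z in(('level',531,-201,14),('tin',539,198,45)):
        q=proj(c,[[x,y,z/2]])[0].astype(int); a=r0[q[1]-14:q[1]+14,q[0]-14:q[0]+14]; b=raw[q[1]-22:q[1]+22,q[0]-22:q[0]+22]
        mt=cv2.minMaxLoc(cv2.matchTemplate(b,a,cv2.TM_CCOEFF_NORMED)); print(n,nm,'shift px',np.array(mt[3])-8,round(mt[1],3))
cv2.imwrite('pics/final.png',np.vstack([ims['top'],ims['scene']]))
E
```

```text
[483.8 154.9 249.4] [-0.2  0.4 -0.2]
t15 (np.float32(-57.4), np.float64(650.0), np.float64(-92.0))
top level shift px [0 0] 0.999
top tin shift px [-8 -3] 0.245
s15 (np.float32(-39.5), np.float64(651.0), np.float64(-92.0))
scene level shift px [0 0] 0.998
scene tin shift px [0 0] 0.997
```

View pics/final.png

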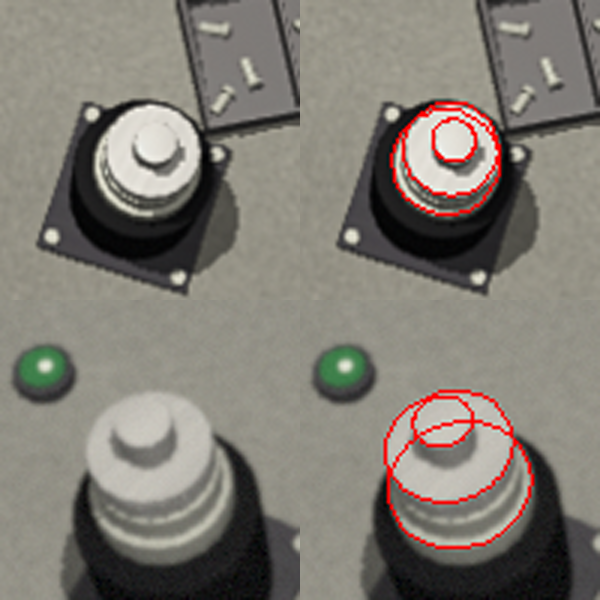

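The stack is complete and the cap sits level on the predicted outlines (top at 157, knob at 179). The level and jar match their starting positions in the scene view; the top view of the jar is blocked by the arm. Handing in.

```bash
python3 -c "
from bench import manip
print(manip.hand_in())"
```

```text
the job is handed in; nothing more can be done
None
```

The counterweight is made up in the order asked, and I handed it in at about 58 s, with the gripper clear of everything.

**What I did:** I dropped the long slug and then the short one through the neck. The broad ring then went onto the shoulder, the slim ring on top of it, and the cap down over the neck.

**One detour:** the broad ring lay at the arm's near reach limit, and my first grasp closed on one wall of it. I used that grip to set it about 5 cm further out, then regrasped it across its outside diameter.

**Last checks:**
- **Rings:** after placing, both camera fits put each ring within about 1 mm of the canister axis, at the right height.
- **Cap:** it sits level, 1–2 mm off the axis, at the height of a fully seated cap.
- **Bubble level:** it has not moved in either camera view.
- **White jar:** it has not moved in the scene view. The top-view check failed (a match of only 0.25), which I put down to the arm being in the way.
- **Long slug:** I saw it inside the canister after it dropped.
- **Short slug:** I did not clearly see it inside. It was held over the neck, released there, and nothing was left outside or in the gripper.

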